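# Fit the beater into the chutney chopper and hold it down

## Robot

A 7-joint arm with a two-finger parallel gripper is mounted at the origin on the work surface. World frame = base frame: x ahead of the robot, y to its left, z up, the work surface at z = 0. Lengths are in m, angles in rad, forces in N, time in s.
With the tool pointing down it reaches from about 0.4 to 0.85 m from the base axis. Payload 10.4 kg.
Tool frame: the origin (TCP) lies midway between the tips of the shut fingers; the grasp point (between the pads) lies 19 mm behind it; z points along the fingers, y is the line along which they close (so a half turn about z gives the same grasp; the last joint's range is limited). The gripper opens to 85 mm and grips with 20 to 120 N. Pads are 22 mm wide; open, the fingers measure 114 mm over their backs; the gripper's body (76 mm by 85 mm) begins 54 mm behind the grasp point. The pads swing forward as they close: fully open they stand 13 mm farther back than shut.
Start: joints at [1.279, 0.332, -0.065, 1.46, 0.022, 1.35, -0.088], TCP at [0.166, -0.603, 0.231] pointing down, gripper open.
Joint ranges: [-2.6, 2.6], [-0.5, 2.12], [-1.47, 1.34], [0.16, 2.42], [-1.27, 4.41], [0.06, 2.06], [-2.6, 2.6]. Speed limits (rad/s): [2.22, 2.22, 2.79, 2.79, 3.14, 3.14, 3.14].

## Interface

Orientations are given as a unit quaternion [x, y, z, w].
In Python, from workcell import get_obs, camera, camera_params, hand_in gives the robot as it stands.
- The arm moves only by the tool carry_out, never from a script. Its argument "commands" is a list that holds one entry, the list of rows, each a list of 6 numbers: the shift along the tool's x, y, z in units of 40 mm (1.0 is 40 mm), then the turn, a rotation vector about the tool's x, y, z in units of 6 degrees (1.0 is 6 degrees). In form: [[[x, y, z, ax, ay, az], ...]]. A call has 1 to 20 rows; each row shifts and turns the commanded pose from where the row before left it, along the tool's axes as they then stand; what a row does not reach is not made up. A row lasts 1/12 s, in which the tool goes at most 41.7 mm and 7.16 degrees, less where a joint would pass 70% of its speed; a pose out of reach is approached as far as the arm can. A call is refused whole if a number of a shift passes 1 or a number of a turn 1, either way. A call with a gripper value outside its range is refused whole. "hand" is the closure, from -1 (fully open) to 1 (shut), set as the call begins (left out, the last holds). The fingers move at their own pace and stop on an object; "force" is the grip in N (left out, the last holds). Time passes only in rows, so rows that do not move let the fingers close. It gives the time, the measured TCP pose, the force, the opening and the grip force at its end, in the units of the state.
- get_obs(): the state, without advancing time (a new reading comes with each control period).
- camera(name): name is "side" or "top" or "wrist"; returns the picture (480x640x3 uint8, red, green, blue); there is no depth.
- camera_params(name): a dict with "mtx" (3x3 intrinsics, pixels), "R" (3x3) and "t" (3): a world point X has camera coordinates R X + t. Camera axes: x right, y down, z forward; pixel columns grow to the right and rows downward; lengths in m; the calibration is good to about 2 mm. A picture is of the moment at which its call begins: read the wrist's pose just before it. camera_params takes no time and is no camera call; for the wrist camera it gives the pose at the moment of the call.
- hand_in(): hands the job in; it is judged then, once.
The state is a dict: "clock": time; "joint_pos": joint angles; "joint_velocities": joint speeds; "tau": joint torques, N m; "position": TCP position; "ee_rot": TCP orientation; "ft_force": force on the tool from outside, world axes, zero at the start; "torque": the same for the moment, N m; "grip_width": opening from 0.0 (shut) to 1.0 (fully open); "grasp_force": force on a finger pad.
Only numpy, scipy, OpenCV 4.12 (cv2) and the standard library are available. Lean on these libraries where they do the work, as an engineer would, in place of code of your own. Each camera call takes 0.05 s, during which the arm holds its last target. There are 200 camera calls.

## Task

Lift the yellow lid off the chopper and set it down gently, flat on the green board. Then take the beater out of its wooden holder, turn it until its cross-shaped foot meshes with the cross slot of the orange coupling in the bowl, and push it straight down fully home against the spring. Finish while still gripping the beater and keeping it pressed home; leave the three jars standing where they are.

Things in the scene. Friction and masses are not known exactly. Their poses are not given: they have to be found in the camera images.
- lid_knob (a point): Centre of the black bar knob of the loose yellow lid: 44 mm along x, 20 mm along y, 34 mm high; this point is 17 mm above the lid's plate, 29 mm above its underside. The lid is a 146 mm disc, 6 mm thick, over a 124 mm plug 6 mm deep that sits loosely in the bowl's mouth; 46 mm high in all, 0.15 kg. z is up.
- board: Green plastic board fixed on the bench, 190 x 190 mm, 12 mm thick; origin at the centre of its underside, on the bench. The lid goes on it, roughly centred.
- chopper: The chopper, fixed to the bench: white base 180 x 180 mm, 56 mm high, with a fixed aluminium bowl on it, outside diameter 140 mm, wall 4 mm, rim 128 mm and inner floor 65 mm above the bench. Origin at the centre of its underside on the bench, z up; the coupling stands on this axis.
- socket (a point): Centre of the top face of the orange coupling in the bowl (under the lid at first), 95 mm above the bench; frame turns with it. A 44 mm square block, sides along x, y, with a cross slot, arms along x and y (28.5 mm tip to tip, 10.5 mm wide, 30 mm deep). Same every quarter turn. It stands at any angle, not that of the base, and turns only stiffly (0.15 N m).
- plunger (a joint): Spring plunger in the slot, m pressed down: 0 at rest, when its top is 14 mm below the coupling's top face; 0.008 when a beater is fully home, its collar resting on the coupling; end of travel 0.010. Push needed 3 N at 0, 7.8 N at 0.008. It lifts an unpressed beater about 8 mm.
- beater_grip (a point): Centre of the beater's black head, 24 x 24 mm (sides along x, y), 36 mm high; z up; 0.12 kg. Below it: 16 mm shaft, red paddles along x (84 mm tip to tip, 53 to 71 mm below), 42 mm collar (underside 81 mm below), cross foot with arms along x and y (26 mm tip to tip, 8 mm wide, end 103 mm below, last 6 mm tapered 2 mm a side). Any quarter turn fits. Fully home it is 81 mm above the coupling's top.
- holder: Wooden holder fixed on the bench, 90 x 90 mm, 35 mm high, with a 31 mm upright hole in which the beater's foot stands loosely, the collar resting on the top; origin at the centre of its underside, on the bench.
- jar_beet: Dark purple jar, brass-coloured cap, 72 mm in diameter, 100 mm high; bystander. Origin at the centre of its underside.
- jar_onion: Brown jar, black cap, 66 mm in diameter, 120 mm high; bystander. Origin at the centre of its underside.
- jar_grape: Red jar, yellow cap, 70 mm in diameter, 90 mm high; bystander. Origin at the centre of its underside.
Not all that is in view belongs to the job. Of the things that look like the part that bears lid_knob, the largest one is meant.

How it is judged:
By the outcome, as a careful person would: the job done as asked, in the order asked, and still so for the second after the job is handed in, while the arm keeps its last pose, push and grip.
It also fails if it takes over 64 s, if anything falls off the work surface, if the arm or the gripper's body presses on something with over 40 N, if the wrist force passes 120 N, or if a joint passes its speed limit or range.

## Working session

There is one attempt and no reset: what is moved stays moved. The work goes in short steps, Python scripts to look and compute and a tool call to move; the robot and the scene stay as the last step left them, time stands still between calls to the robot, and variables do not carry over. Pictures are saved under pics/ and viewed, at most 10 in all, crops included, and the job is handed in when it is done.

Besides the shell and the picture viewer there is one more tool, called as name(argument=value, ...) on one line, values as JSON. carry_out: Moves the arm, as the interface text tells. Its arguments: {"type":"object","properties":{"commands":{"type":"array"},"hand":{"type":"number"},"force":{"type":"number"}},"required":["commands"]}

```bash
mkdir -p pics; cat > h.py <<'E'
import numpy as np, cv2
from workcell import *
def snap(n,f):
    im=camera(n); cv2.imwrite('pics/'+f,cv2.cvtColor(im,cv2.COLOR_RGB2BGR)); return im
def ray(n,u,v,z,p=None):
    p=p or camera_params(n); K,R,t=[np.array(p[k]) for k in('mtx','R','t')]
    c=-R.T@t; d=R.T@np.linalg.inv(K)@[u,v,1]
    return c+d*(z-c[2])/d[2]
def proj(n,X,p=None):
    p=p or camera_params(n); K,R,t=[np.array(p[k]) for k in('mtx','R','t')]
    q=K@(R@np.array(X)+t); return q[:2]/q[2]
E
python3 - <<'E'
from h import *
o=get_obs(); print({k:np.round(v,3) for k,v in o.items()})
snap('top','top0.png'); snap('side','side0.png')
for n in('top','side','wrist'):
    p=camera_params(n); print(n,p['mtx'][0],np.round(-np.array(p['R']).T@p['t'],3))
E
```

```text
{'clock': np.float64(0.0), 'joint_pos': array([ 1.279,  0.333, -0.065,  1.461,  0.022,  1.35 , -0.088]), 'joint_velocities': array([-0.001,  0.001,  0.001, -0.001, -0.001,  0.   ,  0.001]), 'tau': array([ 0.0000e+00, -6.2546e+01,  4.9000e-02, -3.9161e+01,  1.6000e-02,
        1.0000e-02,  0.0000e+00]), 'position': array([ 0.166, -0.602,  0.23 ]), 'ee_rot': array([ 0.991,  0.134, -0.   , -0.001]), 'ft_force': array([ 0.76 , -0.626,  0.087]), 'torque': array([-0.062,  0.002,  0.056]), 'grasp_force': np.float64(0.0), 'grip_width': np.float64(1.004)}
top [549.11080535   0.         316.53761473] [0.43  0.017 1.251]
side [524.28394639   0.         322.36742417] [0.509 0.787 0.864]
wrist [392.18964723   0.         321.52710403] [ 0.242 -0.581  0.373]
```

View pics/top0.png

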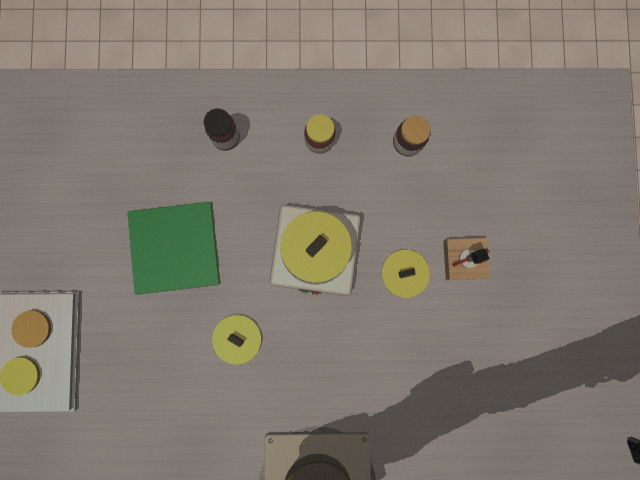

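View pics/side0.png

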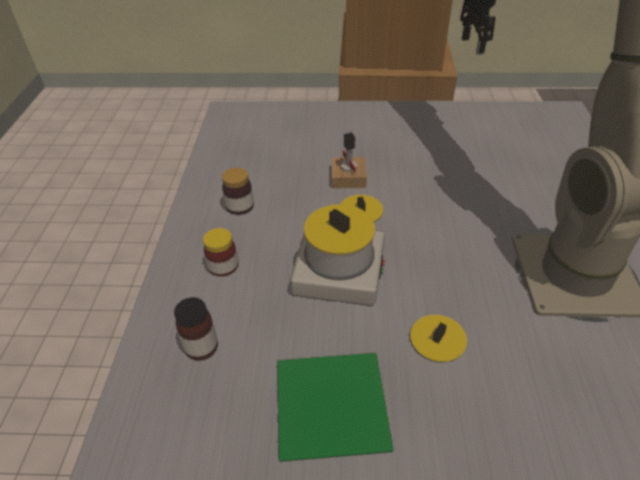

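Top view: the yellow knobbed discs are at (316,247) on the bowl, (406,273) and (237,340), plus a plain disc at (19,376). The one on the bowl is the largest and sits in the chopper, so it is the lid. The board is at (173,248), the holder and beater at (468,259), and the jars at (222,130), (320,132) and (412,135).

```bash
cat > m.py <<'E'
from h import *
im=cv2.imread('pics/top0.png'); hsv=cv2.cvtColor(im,cv2.COLOR_BGR2HSV)
def blob(mask,u0,v0,u1,v1):
    m=np.zeros_like(mask); m[v0:v1,u0:u1]=mask[v0:v1,u0:u1]
    n,l,s,c=cv2.connectedComponentsWithStats(m); i=1+np.argmax(s[1:,4])
    q=np.argwhere(l==i)[:,::-1].astype(np.float32); return c[i],s[i],q
def ang(q,z):
    b=cv2.boxPoints(cv2.minAreaRect(q)); w=[ray('top',*p,z)[:2] for p in b]
    e=[w[1]-w[0],w[2]-w[1]]; e=e if np.linalg.norm(e[0])>np.linalg.norm(e[1]) else e[::-1]
    return np.degrees(np.arctan2(e[0][1],e[0][0])),[np.linalg.norm(x) for x in e],np.mean(w,0)
dark=(hsv[:,:,2]<60).astype(np.uint8); yel=cv2.inRange(hsv,(22,120,60),(35,255,255)); gr=cv2.inRange(hsv,(45,100,40),(80,255,255))
c,s,q=blob(yel,270,200,365,300); print('lid',cv2.minEnclosingCircle(q),ray('top',*cv2.minEnclosingCircle(q)[0],.134))
c,s,q=blob(dark,290,225,340,270); print('knob',c,ang(q,.165))
c,s,q=blob(gr,110,190,230,300); print('board',c,ang(q,.012))
c,s,q=blob(dark,460,240,500,270); print('head',c,s,ang(q,.2-.082+.035))
wood=cv2.inRange(hsv,(8,60,90),(20,200,255))
c,s,q=blob(wood,440,230,500,290); print('holder',ang(q,.035))
for n,uv,z in(('onion',(219,123),.12),('grape',(320,128),.09),('beet',(415,130),.1)): print(n,ray('top',*uv,z))
cr=lambda u,v:cv2.resize(im[v-50:v+50,u-50:u+50],(390,390),interpolation=cv2.INTER_CUBIC)
cv2.imwrite('pics/crop.png',np.hstack([cr(316,247),cr(468,262)]))
E
python3 m.py
```

```text
lid ((315.7293701171875, 246.6829833984375), 35.45404815673828) [5.16885130e-01 4.97816766e-04 1.34000000e-01]
knob [315.85221675 245.33497537] (np.float64(-42.95353772008254), [np.float64(0.042274661289679674), np.float64(0.019107776210487606)], array([5.17447086e-01, 2.73755632e-04]))
board [172.52905376 247.48732068] (np.float64(-84.05562156841442), [np.float64(0.19094359320258472), np.float64(0.18843332115342015)], array([0.52696617, 0.32168966]))
head [478.98421053 255.77894737] [469 249  20  14 190] (np.float64(-68.81493297549652), [np.float64(0.035632248493521965), np.float64(0.02372539270107458)], array([ 0.49428498, -0.32640075]))
holder (np.float64(-179.50245387697294), [np.float64(0.09194279494395931), np.float64(0.09189251213580803)], array([ 0.49705259, -0.3397727 ]))
onion [0.780231   0.20207823 0.12      ]
grape [ 0.77792361 -0.01117475  0.09      ]
beet [ 0.77001175 -0.21531842  0.1       ]
```

View pics/crop.png

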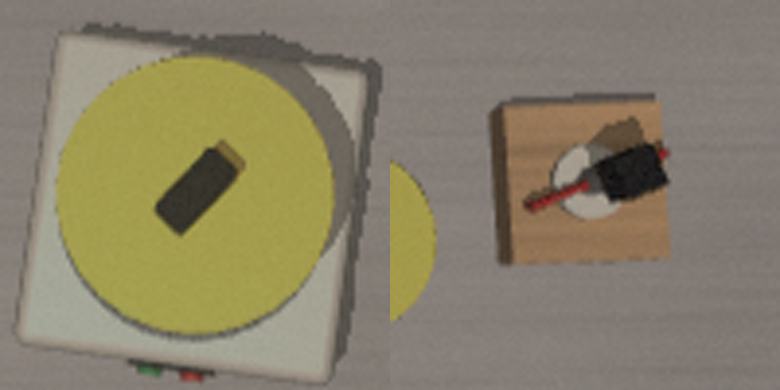

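The crop shows the large lid on the bowl with its knob running diagonally, and the beater standing tilted-free in the holder with its paddles along about −69°. I'm reaching for the lid on the bowl.

```bash
cat >> h.py <<'E'
from scipy.spatial.transform import Rotation as Ro
def go(x,y,z,yaw=None):
    "remaining shift in tool units (present axes), then turn"
    o=get_obs(); R=Ro.from_quat(o['ee_rot']); xa=R.as_matrix()[:,0]
    cur=np.degrees(np.arctan2(xa[1],xa[0])); yaw=cur if yaw is None else yaw
    a=np.radians(yaw); T=np.array([[np.cos(a),np.sin(a),0],[np.sin(a),-np.cos(a),0],[0,0,-1]])
    d=R.as_matrix().T@(np.array([x,y,z])-o['position'])/.04
    w=np.degrees((R.inv()*Ro.from_matrix(T)).as_rotvec())/6
    print('t',round(float(o['clock']),2),'pos',np.round(o['position'],4),'yaw',round(cur,1),'F',np.round(o['ft_force'],1),'grip',round(float(o['grip_width']),3),round(float(o['grasp_force']),1))
    print('shift',np.round(d,3),'turn',np.round(w,3)); print('shift after turn',np.round(T.T@(np.array([x,y,z])-o['position'])/.04,3))
E
python3 -c "
from h import *
go(.517,0,.24,137)"
```

```text
t 0.1 pos [ 0.1659 -0.6023  0.2306] yaw 15.4 F [-0.  -0.7  0.7] grip 0.997 0.0
shift [ 12.461 -12.185  -0.22 ] turn [-7.0000e-03 -1.2000e-02 -2.0267e+01]
shift after turn [ 3.849 16.998 -0.234]
```

carry_out(commands=[[[0.62,-0.61,-0.01,0,0,0],[0.62,-0.61,-0.01,0,0,0],[0.62,-0.61,-0.01,0,0,0],[0.62,-0.61,-0.01,0,0,0],[0.62,-0.61,-0.01,0,0,0],[0.62,-0.61,-0.01,0,0,0],[0.62,-0.61,-0.01,0,0,0],[0.62,-0.61,-0.01,0,0,0],[0.62,-0.61,-0.01,0,0,0],[0.62,-0.61,-0.01,0,0,0],[0.62,-0.61,-0.01,0,0,0],[0.62,-0.61,-0.01,0,0,0],[0.62,-0.61,-0.01,0,0,0],[0.62,-0.61,-0.01,0,0,0],[0.62,-0.61,-0.01,0,0,0],[0.62,-0.61,-0.01,0,0,0],[0.62,-0.61,-0.01,0,0,0],[0.62,-0.61,-0.01,0,0,0],[0.62,-0.61,-0.01,0,0,0],[0.62,-0.61,-0.01,0,0,0]]], hand=-1, force=50)

```text
clock: 1.77
position: [0.515, 0.0011, 0.2392]
ee_rot: [0.991, 0.134, 0.0, 0.0]
ft_force: [0.5, -0.9, -0.3]
grip_width: 1.004
grasp_force: 0.0
```

carry_out(commands=[[[0,0,0,0,0,-1],[0,0,0,0,0,-1],[0,0,0,0,0,-1],[0,0,0,0,0,-1],[0,0,0,0,0,-1],[0,0,0,0,0,-1],[0,0,0,0,0,-1],[0,0,0,0,0,-1],[0,0,0,0,0,-1],[0,0,0,0,0,-1],[0,0,0,0,0,-1],[0,0,0,0,0,-1],[0,0,0,0,0,-1],[0,0,0,0,0,-1],[0,0,0,0,0,-1],[0,0,0,0,0,-1],[0,0,0,0,0,-1],[0,0,0,0,0,-1],[0,0,0,0,0,-1],[0,0,0,0,0,-1]]])

```text
clock: 3.43
position: [0.5144, -0.0004, 0.239]
ee_rot: [0.377, 0.926, -0.0, -0.0]
ft_force: [-0.6, -0.2, 0.5]
grip_width: 1.001
grasp_force: 0.0
```

```bash
python3 -c "
from h import *
go(.517,0,.142,137)
snap('wrist','w1.png');print(proj('wrist',(.517,0,.168)))"
```

```text
t 3.43 pos [ 5.144e-01 -4.000e-04  2.390e-01] yaw 135.7 F [-0.6 -0.2  0.5] grip 1.001 0.0
shift [-0.041  0.055  2.425] turn [-0.004 -0.004 -0.217]
shift after turn [-0.041  0.053  2.425]
[323.95669723 263.24146324]
```

View pics/w1.png

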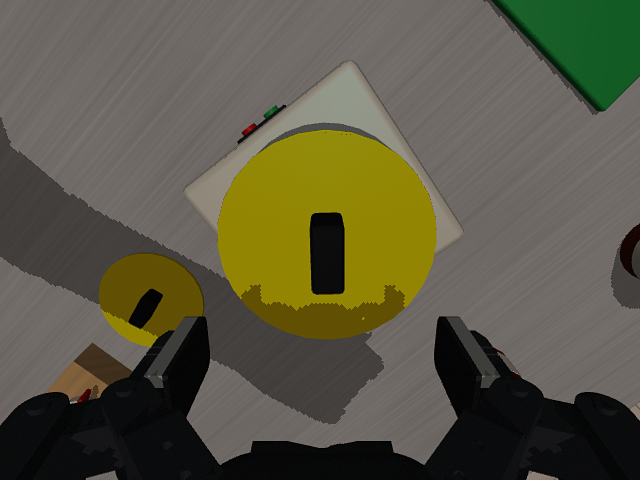

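Wrist view: the knob at (328,255) runs parallel to the fingers and matches the prediction at (324,263). Descending and gripping.

carry_out(commands=[[[-0.02,0.03,0.5,0,0,-0.2],[-0.02,0.03,0.5,0,0,0],[0,0,0.5,0,0,0],[0,0,0.5,0,0,0],[0,0,0.3,0,0,0],[0,0,0.12,0,0,0],[0,0,0,0,0,0],[0,0,0,0,0,0]]])

```text
clock: 4.15
position: [0.5178, 0.0003, 0.1432]
ee_rot: [0.37, 0.929, 0.0, 0.0]
ft_force: [0.3, 0.4, 0.2]
grip_width: 0.997
grasp_force: 0.0
```

carry_out(commands=[[[0,0,0,0,0,0],[0,0,0,0,0,0],[0,0,0,0,0,0],[0,0,0,0,0,0],[0,0,0,0,0,0],[0,0,0,0,0,0],[0,0,0,0,0,0],[0,0,0,0,0,0],[0,0,0,0,0,0],[0,0,0,0,0,0]]], hand=1, force=60)

```text
clock: 4.98
position: [0.5177, 0.0002, 0.1429]
ee_rot: [0.37, 0.929, 0.0, 0.0]
ft_force: [-0.8, -1.0, 6.1]
grip_width: 0.224
grasp_force: 59.6
```

carry_out(commands=[[[0,0,-0.1,0,0,0],[0,0,-0.2,0,0,0],[0,0,-0.3,0,0,0],[0,0,-0.4,0,0,0],[0,0,-0.5,0,0,0],[0,0,-0.4,0,0,0],[0,0,-0.1,0,0,0],[0,0,0,0,0,0]]])

```text
clock: 5.65
position: [0.5181, 0.0003, 0.2241]
ee_rot: [0.37, 0.929, 0.0, 0.001]
ft_force: [0.4, -1.2, -1.1]
grip_width: 0.225
grasp_force: 58.9
```

```bash
python3 -c "
from h import *
go(.527,.322,.22)
snap('top','t2.png')"
```

```text
t 5.65 pos [5.181e-01 3.000e-04 2.241e-01] yaw 136.6 F [ 0.4 -1.2 -1.1] grip 0.225 58.9
shift [5.365 5.995 0.097] turn [0.013 0.022 0.   ]
shift after turn [5.365 5.995 0.102]
```

View pics/t2.png

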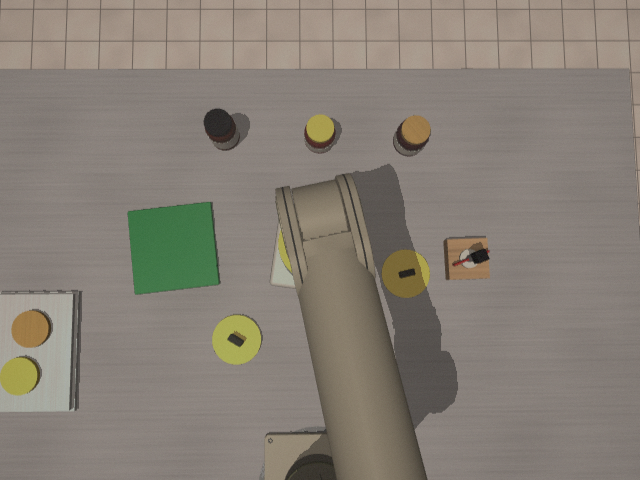

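The arm hides the lid in this top view, but the grip at 0.225 (19 mm) with about 59 N shows the knob is held. Moving to the board.

carry_out(commands=[[[0.2,0.2,0,0,0,0],[0.42,0.48,0,0,0,0],[0.42,0.48,0,0,0,0],[0.42,0.48,0,0,0,0],[0.42,0.48,0,0,0,0],[0.42,0.48,0,0,0,0],[0.42,0.48,0,0,0,0],[0.42,0.48,0,0,0,0],[0.42,0.48,0,0,0,0],[0.42,0.48,0,0,0,0],[0.42,0.48,0,0,0,0],[0.42,0.48,0,0,0,0],[0.42,0.42,0,0,0,0],[0.2,0.15,0,0,0,0],[0,0,0,0,0,0],[0,0,0,0,0,0]]])

```text
clock: 7.03
position: [0.5248, 0.3259, 0.2216]
ee_rot: [0.369, 0.929, -0.001, -0.0]
ft_force: [-0.4, -0.6, -1.0]
grip_width: 0.219
grasp_force: 58.9
```

carry_out(commands=[[[0,0,0.2,0,0,0],[0,0,0.5,0,0,0],[0,0,0.6,0,0,0],[0,0,0.6,0,0,0],[0,0,0.6,0,0,0],[0,0,0.6,0,0,0],[0,0,0.6,0,0,0],[0,0,0.4,0,0,0],[0,0,0.2,0,0,0],[0,0,0.1,0,0,0],[0,0,0,0,0,0],[0,0,0,0,0,0]]])

```text
clock: 8.03
position: [0.5262, 0.3254, 0.0473]
ee_rot: [0.37, 0.929, 0.0, 0.0]
ft_force: [0.2, 0.1, -1.4]
grip_width: 0.22
grasp_force: 58.9
```

```bash
python3 -c "
from h import *
go(.527,.322,.034)
snap('side','s3.png')"
```

```text
t 8.03 pos [0.5262 0.3254 0.0473] yaw 136.6 F [ 0.2  0.1 -1.4] grip 0.22 58.9
shift [-0.074 -0.048  0.333] turn [0.01  0.004 0.   ]
shift after turn [-0.074 -0.048  0.333]
```

View pics/s3.png

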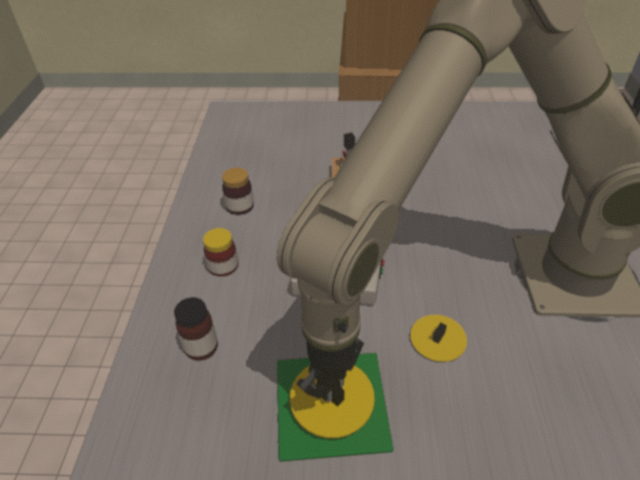

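Side view: the lid hangs level over the board at about (332,398), 13 mm above it. Lowering gently.

carry_out(commands=[[[-0.04,-0.02,0.08,0,0,0],[-0.03,-0.02,0.06,0,0,0],[0,0,0.05,0,0,0],[0,0,0.04,0,0,0],[0,0,0.03,0,0,0],[0,0,0.02,0,0,0],[0,0,0.02,0,0,0],[0,0,0,0,0,0],[0,0,0,0,0,0]]])

```text
clock: 8.83
position: [0.5265, 0.3226, 0.0345]
ee_rot: [0.37, 0.929, 0.0, 0.0]
ft_force: [-0.2, -0.6, -1.3]
grip_width: 0.223
grasp_force: 58.9
```

carry_out(commands=[[[0,0,0.02,0,0,0],[0,0,0.02,0,0,0],[0,0,0,0,0,0],[0,0,0,0,0,0]]])

```text
clock: 9.17
position: [0.5266, 0.3226, 0.033]
ee_rot: [0.37, 0.929, 0.0, 0.0]
ft_force: [0.6, -0.1, 0.8]
grip_width: 0.224
grasp_force: 58.9
```

Contact: the force went from −1.3 to +0.8 N. Releasing.

carry_out(commands=[[[0,0,0,0,0,0],[0,0,0,0,0,0],[0,0,0,0,0,0],[0,0,0,0,0,0],[0,0,0,0,0,0],[0,0,0,0,0,0],[0,0,0,0,0,0],[0,0,0,0,0,0]]], hand=-1)

```text
clock: 9.83
position: [0.5265, 0.3225, 0.0329]
ee_rot: [0.37, 0.929, -0.0, 0.0]
ft_force: [1.2, 0.5, 0.7]
grip_width: 1.002
grasp_force: 0.0
```

carry_out(commands=[[[0,0,-0.2,0,0,0],[0,0,-0.5,0,0,0],[0,0,-0.8,0,0,0],[0,0,-0.8,0,0,0],[0,0,-0.8,0,0,0],[0,0,-0.8,0,0,0],[0,0,-0.8,0,0,0],[0,0,-0.6,0,0,0],[0,0,-0.3,0,0,0],[0,0,0,0,0,0]]])

```text
clock: 10.67
position: [0.5271, 0.3234, 0.2601]
ee_rot: [0.37, 0.929, 0.002, 0.001]
ft_force: [-0.4, 0.4, -0.1]
grip_width: 1.002
grasp_force: 0.0
```

```bash
python3 -c "
from h import *
go(.46,0,.26)"
```

```text
t 10.67 pos [0.5271 0.3234 0.2601] yaw 136.6 F [-0.4  0.4 -0.1] grip 1.002 0.0
shift [-4.337 -7.028 -0.021] turn [0.04  0.013 0.   ]
shift after turn [-4.337e+00 -7.028e+00  3.000e-03]
```

carry_out(commands=[[[-0.2,-0.2,0,0,0,0],[-0.4,-0.45,0,0,0,0],[-0.4,-0.45,0,0,0,0],[-0.4,-0.45,0,0,0,0],[-0.4,-0.45,0,0,0,0],[-0.4,-0.45,0,0,0,0],[-0.4,-0.45,0,0,0,0],[-0.4,-0.45,0,0,0,0],[-0.4,-0.45,0,0,0,0],[-0.4,-0.45,0,0,0,0],[-0.4,-0.45,0,0,0,0],[-0.4,-0.45,0,0,0,0],[-0.4,-0.45,0,0,0,0],[-0.4,-0.45,0,0,0,0],[0,0,0,0,0,0],[0,0,0,0,0,0]]])

```text
clock: 12.0
position: [0.5166, -0.0034, 0.2556]
ee_rot: [0.371, 0.929, -0.0, -0.001]
ft_force: [-0.2, 0.7, 0.1]
grip_width: 0.999
grasp_force: 0.0
```

```bash
python3 -c "
from h import *
import json
go(.497,-.34,.2)
p=camera_params('wrist'); json.dump({k:np.array(v).tolist() for k,v in p.items()},open('p4.json','w'))
snap('wrist','w4.png');print(proj('wrist',(.517,0,.095),p))
im=cv2.imread('pics/w4.png');u,v=proj('wrist',(.517,0,.095),p).astype(int);print(u,v)
cv2.imwrite('pics/w4c.png',cv2.resize(im[v-75:v+75,u-100:u+100],None,fx=4,fy=4,interpolation=cv2.INTER_CUBIC))"
```

```text
t 12.0 pos [ 0.5166 -0.0034  0.2556] yaw 136.4 F [-0.2  0.7  0.1] grip 0.999 0.0
shift [-5.449 -6.432  1.391] turn [-0.013 -0.013  0.   ]
shift after turn [-5.447 -6.434  1.39 ]
[324.12796327 219.12539101]
324 219
```

View pics/w4c.png

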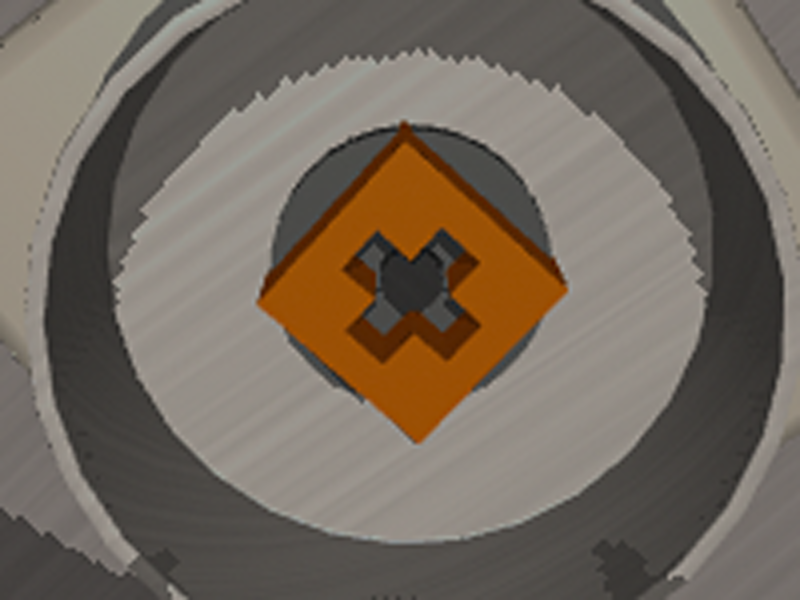

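Crop: the coupling's top-face corners are at about (407,143), (567,290), (418,442) and (258,300) in the crop, and the cross slot is centred near (412,292). Next I work out its centre and angle.

```bash
python3 - <<'E'
from h import *
import json
p=json.load(open('p4.json'))
c=np.array([(407,143),(567,290),(418,442),(258,300)],float); c=(c+.5)/4-.5+[224,144]
w=np.array([ray('wrist',*q,.095,p)[:2] for q in c]); print(w.round(4),w.mean(0))
e=np.roll(w,-1,0)-w; print(np.linalg.norm(e,axis=1),np.degrees(np.arctan2(e[:,1],e[:,0]))%90)
# segmented
im=cv2.imread('pics/w4.png');h=cv2.cvtColor(im,cv2.COLOR_BGR2HSV)
m=((h[:,:,0]<20)&(h[:,:,1]>180)&(h[:,:,2]>125)).astype(np.uint8);m[:150]=0;m[270:]=0;m[:,:270]=0;m[:,380:]=0
q=np.argwhere(m)[:,::-1]; q=np.array([ray('wrist',*x,.095,p)[:2] for x in q])
(cx,cy),s,a=cv2.minAreaRect((q*1000).astype(np.float32)); print('rect',cx,cy,s,a)
E
```

```text
[[ 0.4947  0.0224]
 [ 0.5378  0.0254]
 [ 0.5407 -0.018 ]
 [ 0.4969 -0.0205]] [0.51754696 0.00235707]
[0.04318632 0.04348135 0.04383671 0.04297495] [3.95958574 3.80438288 3.28900354 2.93937907]
rect 517.5841674804688 2.240631103515625 (43.6839714050293, 43.93295669555664) 4.149905204772949
```

carry_out(commands=[[[-0.2,-0.2,0,0,0,0],[-0.35,-0.42,0.03,0,0,0],[-0.35,-0.42,0.03,0,0,0],[-0.35,-0.42,0.03,0,0,0],[-0.35,-0.42,0.03,0,0,0],[-0.35,-0.42,0.03,0,0,0],[-0.35,-0.42,0.03,0,0,0],[-0.35,-0.42,0.03,0,0,0],[-0.35,-0.42,0.03,0,0,0],[-0.35,-0.42,0.03,0,0,0],[-0.35,-0.42,0.03,0,0,0],[-0.35,-0.42,0.03,0,0,0],[-0.35,-0.42,0.03,0,0,0],[-0.35,-0.42,0.03,0,0,0],[-0.35,-0.42,0.03,0,0,0],[-0.35,-0.35,0,0,0,0.5],[0,0,0,0,0,0.9],[0,0,0,0,0,0.9],[0,0,0,0,0,0.9],[0,0,0,0,0,0.9]]])

```text
clock: 13.72
position: [0.499, -0.338, 0.2396]
ee_rot: [0.561, 0.828, 0.0, -0.0]
ft_force: [-0.1, -0.2, -1.1]
grip_width: 1.003
grasp_force: 0.0
```

```bash
python3 -c "
from h import *
import json
go(.497,-.34,.12,111)
p=camera_params('wrist'); json.dump({k:np.array(v).tolist() for k,v in p.items()},open('p5.json','w'))
snap('wrist','w5.png');print(proj('wrist',(.497,-.34,.134),p),proj('wrist',(.497,-.34,.035),p))"
```

```text
t 13.72 pos [ 0.499  -0.338   0.2396] yaw 111.8 F [-0.1 -0.2 -1.1] grip 1.003 0.0
shift [-0.029 -0.065  2.989] turn [-0.001 -0.007  0.136]
shift after turn [-0.027 -0.065  2.989]
[316.89700394 244.47204204] [318.02085215 210.61830848]
```

View pics/w5.png

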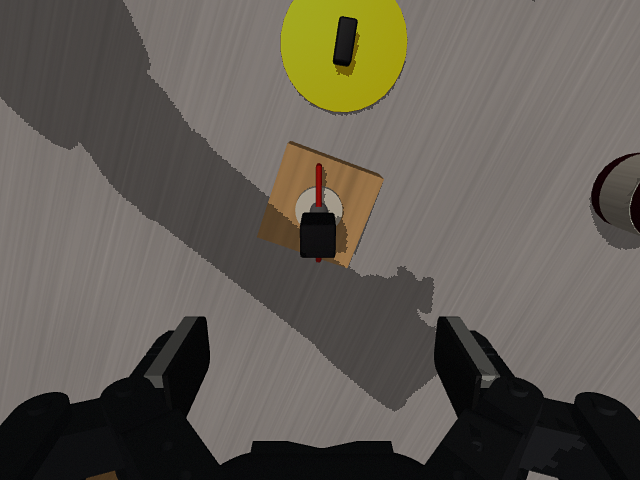

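Wrist view: the head's top face is at about (318,240) and the paddles run vertically from (319,165) to (318,262), so the tool yaw already matches the beater.

```bash
python3 -c "
from h import *
import json
p=json.load(open('p5.json'))
print(ray('wrist',318,240,.134,p),ray('wrist',319,210,.035,p))
a=ray('wrist',319,165,.054,p);b=ray('wrist',318.3,262,.054,p);d=a-b;print(d,np.degrees(np.arctan2(d[1],d[0])))
x,y,_=ray('wrist',318,240,.134,p);go(x,y,.099)"
```

```text
[ 0.49653161 -0.33682938  0.134     ] [ 0.49761179 -0.33913877  0.035     ]
[-0.03100822  0.07966682  0.        ] 111.26716899875635
t 13.77 pos [ 0.4991 -0.3379  0.2396] yaw 111.4 F [0.1 0.2 0. ] grip 1.0 0.0
shift [ 0.047 -0.049  3.516] turn [-0.001 -0.006  0.   ]
shift after turn [ 0.049 -0.049  3.516]
```

carry_out(commands=[[[0.01,-0.03,0.3,0,0,0],[0.01,-0.02,0.5,0,0,0],[0,0,0.6,0,0,0],[0,0,0.6,0,0,0],[0,0,0.6,0,0,0],[0,0,0.5,0,0,0],[0,0,0.3,0,0,0],[0,0,0.1,0,0,0],[0,0,0,0,0,0],[0,0,0,0,0,0]]])

```text
clock: 14.6
position: [0.4972, -0.3385, 0.1009]
ee_rot: [0.559, 0.829, 0.0, 0.001]
ft_force: [0.6, -0.3, 0.6]
grip_width: 1.001
grasp_force: 0.0
```

carry_out(commands=[[[0,0,0,0,0,0],[0,0,0,0,0,0],[0,0,0,0,0,0],[0,0,0,0,0,0],[0,0,0,0,0,0],[0,0,0,0,0,0],[0,0,0,0,0,0],[0,0,0,0,0,0],[0,0,0,0,0,0],[0,0,0,0,0,0]]], hand=1, force=90)

```text
clock: 15.43
position: [0.4969, -0.3387, 0.1006]
ee_rot: [0.559, 0.829, -0.0, 0.0]
ft_force: [-1.6, -0.2, 5.0]
grip_width: 0.263
grasp_force: 88.3
```

```bash
python3 -c "
from h import *
go(.5175,.0015,.23,93.6)"
```

```text
t 15.43 pos [ 0.4969 -0.3387  0.1006] yaw 112.0 F [-1.6 -0.2  5. ] grip 0.263 88.3
shift [ 7.69   3.664 -3.241] turn [3.000e-03 7.000e-03 3.065e+00]
shift after turn [ 8.455  1.049 -3.235]
```

carry_out(commands=[[[0,0,-0.1,0,0,0],[0,0,-0.3,0,0,0],[0,0,-0.5,0,0,0],[0,0,-0.6,0,0,0],[0,0,-0.6,0,0,0],[0,0,-0.6,0,0,0],[0,0,-0.5,0,0,0],[0,0,-0.4,0,0,0],[0,0,-0.2,0,0,0],[0,0,0,0,0,0.6],[0,0,0,0,0,0.6],[0,0,0,0,0,0.6],[0,0,0,0,0,0.6],[0,0,0,0,0,0.6],[0,0,0,0,0,0.06],[0,0,0,0,0,0]]])

```text
clock: 16.77
position: [0.4966, -0.3382, 0.2519]
ee_rot: [0.684, 0.73, -0.0, -0.0]
ft_force: [0.4, -0.4, -1.6]
grip_width: 0.267
grasp_force: 88.0
```

carry_out(commands=[[[0.2,0.03,0,0,0,0],[0.5,0.06,0,0,0,0],[0.6,0.08,0,0,0,0],[0.6,0.08,0,0,0,0],[0.6,0.08,0,0,0,0],[0.6,0.08,0,0,0,0],[0.6,0.08,0,0,0,0],[0.6,0.08,0,0,0,0],[0.6,0.08,0,0,0,0],[0.6,0.08,0,0,0,0],[0.6,0.08,0,0,0,0],[0.6,0.08,0,0,0,0],[0.6,0.08,0,0,0,0],[0.6,0.08,0,0,0,0],[0.4,0.06,0,0,0,0],[0.15,0.02,0,0,0,0],[0,0,0,0,0,0],[0,0,0,0,0,0]]])

```text
clock: 18.27
position: [0.5202, 0.0011, 0.252]
ee_rot: [0.684, 0.729, -0.0, 0.0]
ft_force: [-0.5, -1.1, -2.0]
grip_width: 0.265
grasp_force: 88.1
```

```bash
python3 -c "
from h import *
go(.5175,.0015,.205,93.6)
import json
p=camera_params('wrist'); json.dump({k:np.array(v).tolist() for k,v in p.items()},open('p6.json','w'))
snap('wrist','w6.png');snap('side','s6.png')
im=cv2.imread('pics/w6.png');s=cv2.imread('pics/s6.png')
cv2.imwrite('pics/c6.png',np.hstack([cv2.resize(im[100:400,220:420],(400,600)),cv2.resize(s[110:310,270:403],(400,600))]))
print(proj('wrist',(.5175,.0015,.095),p))"
```

```text
t 18.27 pos [0.5202 0.0011 0.252 ] yaw 93.7 F [-0.5 -1.1 -2. ] grip 0.265 88.1
shift [ 0.014 -0.067  1.175] turn [-0.002  0.005  0.012]
shift after turn [ 0.013 -0.067  1.175]
[317.92284222 222.23322146]
```

View pics/c6.png

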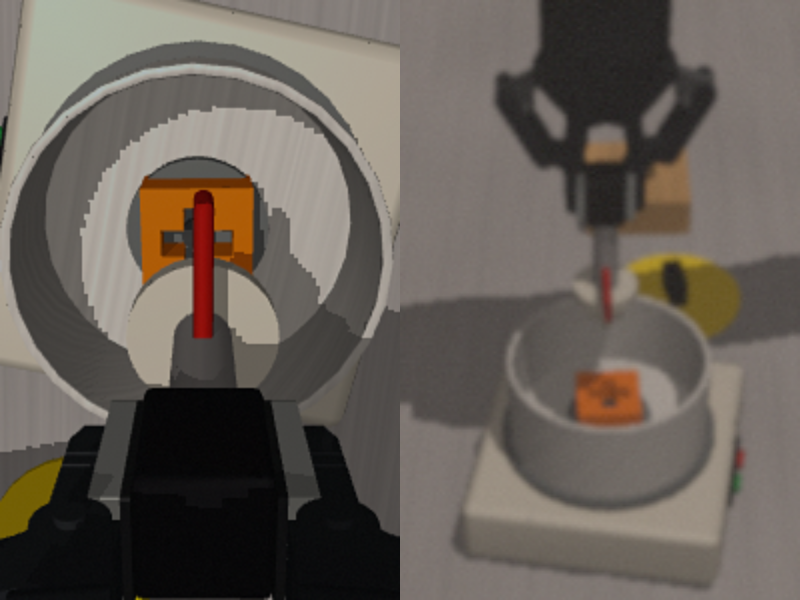

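The crops show the beater held upright, with the coupling's edges parallel to the head, so the yaw is right. In the left crop the collar is centred at column 203.5 and the coupling at 197.5. Checking the offset numerically.

```bash
python3 -c "
from h import *
import json
p=json.load(open('p6.json'))
o=[.5202,.0011]
print('collar pred',proj('wrist',(*o,.186),p),'meas 321.7; paddle tip/top pred',proj('wrist',(*o,.205),p),'meas 321.5')
for x in (.5165,.5175,.5185): print(proj('wrist',(x,.0015,.095),p))
print('back edge rows: meas', 100+188/2, [proj('wrist',(.5175,y+.022,.095),p)[1] for y in (0,.0015,.003)])
print('paddle tip meas',100+192/2,[proj('wrist',(o[0],y+.042,.205-.0),p)[1] for y in(.0,.0011,.002)],[proj('wrist',(o[0],y+.042,.2144),p)[1] for y in(.0,.0011,.002)])
print('side collar',proj('side',(*o,.190)),'meas',270+605/3,110+290/3,' coupling',proj('side',(.5175,.0015,.095)),'meas',270+609/3,110+397/3)"
```

```text
collar pred [321.31112628 264.28873279] meas 321.7; paddle tip/top pred [321.3126584  277.33293855] meas 321.5
[316.65748432 222.15521189]
[317.92284222 222.23322146]
[319.18803514 222.31122087]
back edge rows: meas 194.0 [np.float64(196.6074857037301), np.float64(194.69052357942527), np.float64(192.7677100440413)]
paddle tip meas 196.0 [np.float64(200.37251737627471), np.float64(198.16347691547813), np.float64(196.3502837017816)] [np.float64(204.46655644690762), np.float64(202.15716777743935), np.float64(200.26131170415442)]
side collar [337.67443468 206.23643774] meas 471.66666666666663 206.66666666666669  coupling [338.89123201 240.818797  ] meas 473.0 242.33333333333334
```

carry_out(commands=[[[0.02,-0.055,0,0,0,0],[0,0,0.2,0,0,0],[0,0,0.4,0,0,0],[0,0,0.4,0,0,0],[0,0,0.3,0,0,0],[0,0,0.2,0,0,0],[0,0,0.1,0,0,0],[0,0,0,0,0,0],[0,0,0,0,0,0]]])

```text
clock: 19.12
position: [0.5183, 0.0025, 0.1885]
ee_rot: [0.684, 0.729, 0.0, 0.0]
ft_force: [0.5, -0.5, -1.1]
grip_width: 0.268
grasp_force: 88.1
```

```bash
python3 -c "
from h import *
go(.518,.002,.1606,93.6)"
```

```text
t 19.12 pos [0.5183 0.0025 0.1885] yaw 93.6 F [ 0.5 -0.5 -1.1] grip 0.268 88.1
shift [-0.011 -0.01   0.697] turn [ 0.004 -0.     0.008]
shift after turn [-0.011 -0.009  0.697]
```

Lowering slowly to about 4 mm into the slot.

carry_out(commands=[[[-0.01,-0.01,0.05,0,0,0],[0,0,0.05,0,0,0],[0,0,0.05,0,0,0],[0,0,0.05,0,0,0],[0,0,0.05,0,0,0],[0,0,0,0,0,0],[0,0,0,0,0,0]]])

```text
clock: 19.7
position: [0.5177, 0.002, 0.178]
ee_rot: [0.684, 0.729, -0.0, -0.0]
ft_force: [-0.0, -0.2, -1.6]
grip_width: 0.272
grasp_force: 88.1
```

carry_out(commands=[[[0,0,0.05,0,0,0],[0,0,0.05,0,0,0],[0,0,0.05,0,0,0],[0,0,0.05,0,0,0],[0,0,0.02,0,0,0],[0,0,0,0,0,0],[0,0,0,0,0,0]]])

```text
clock: 20.28
position: [0.5177, 0.002, 0.1693]
ee_rot: [0.684, 0.729, -0.0, -0.0]
ft_force: [1.0, 0.2, -0.8]
grip_width: 0.269
grasp_force: 88.1
```

carry_out(commands=[[[0,0,0.04,0,0,0],[0,0,0.04,0,0,0],[0,0,0.04,0,0,0],[0,0,0.03,0,0,0],[0,0,0,0,0,0],[0,0,0,0,0,0]]])

```text
clock: 20.78
position: [0.518, 0.002, 0.1636]
ee_rot: [0.684, 0.729, 0.0, 0.0]
ft_force: [-1.0, -0.1, 4.9]
grip_width: 0.269
grasp_force: 88.8
```

carry_out(commands=[[[0,0,0.03,0,0,0],[0,0,0.03,0,0,0],[0,0,0.02,0,0,0],[0,0,0.01,0,0,0],[0,0,0,0,0,0],[0,0,0,0,0,0]]])

```text
clock: 21.28
position: [0.5181, 0.002, 0.1605]
ee_rot: [0.684, 0.729, 0.0, 0.0]
ft_force: [-2.9, 0.4, 11.1]
grip_width: 0.264
grasp_force: 89.8
```

carry_out(commands=[[[0,0,0.02,0,0,0],[0,0,0,0,0,0],[0,0,0,0,0,0],[0,0,0,0,0,0]]], force=110)

```text
clock: 21.62
position: [0.5181, 0.0021, 0.1605]
ee_rot: [0.684, 0.729, 0.0, 0.001]
ft_force: [-6.1, 0.0, 18.9]
grip_width: 0.263
grasp_force: 107.9
```

```bash
python3 -c "
from h import *
go(.518,.002,.1606,93.6)
snap('side','s7.png');w=snap('wrist','w7.png')
im=cv2.imread('pics/w7.png');s=cv2.imread('pics/s7.png')
cv2.imwrite('pics/c7.png',np.hstack([cv2.resize(im[100:400,220:420],(400,600)),cv2.resize(s[90:480,130:390],(400,600))]))"
```

```text
t 21.62 pos [0.5181 0.0021 0.1605] yaw 93.6 F [-6.1  0.  18.9] grip 0.263 107.9
shift [-0.002 -0.003 -0.002] turn [0.009 0.009 0.007]
shift after turn [-0.002 -0.003 -0.002]
```

View pics/c7.png

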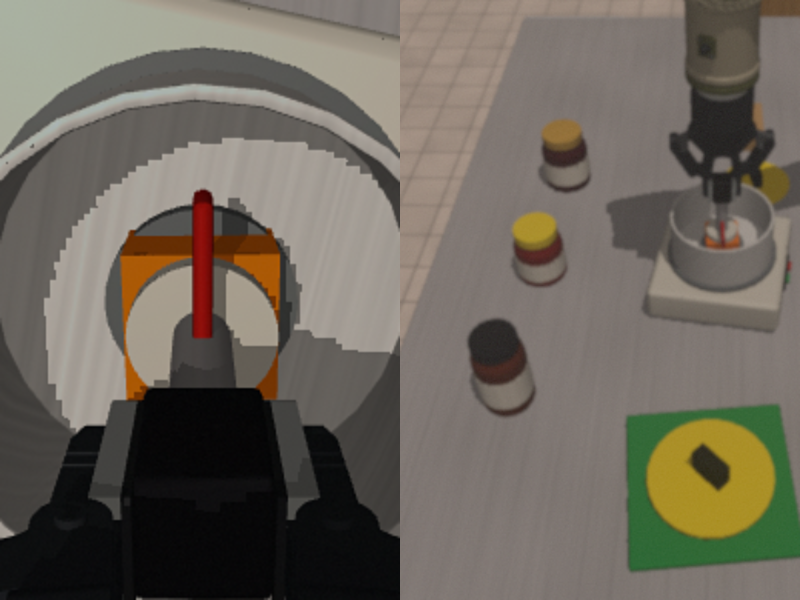

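In the left crop the collar sits on the coupling, and the TCP stopped hard at 0.1605 with 19 N. In the right crop the lid lies flat and centred on the board, and the jars are untouched.

```bash
python3 -c "
from workcell import *
print(hand_in())"
```

```text
the job is handed in; nothing more can be done
None
```

I handed the job in at about 22 s: the lid lies flat and centred on the green board, the beater is meshed in the coupling, still gripped and pressed fully home with about 19 N, and the three jars are untouched.

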